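# Kit up the switch bases, leave the covers

## Task

Gather the three white switch bases (the open boxes with a round cable hole in the floor) into the black kit tray: set each one, open side up, flat on the floor of the recess that has its own outline - oblong in oblong, square in square, round in round. Leave the three look-alike covers with the rectangular windows where they lie.

Things in the scene. Friction and masses are not known exactly. Their poses are not given: they have to be found in the camera images.
- tray: Fixed low black tray on the table, 90 mm (its x) by 310 mm (its y), walls 4 mm thick and 16 mm high, floor 4 mm thick; origin at the centre of its underside. The three grey inserts lie in it in a row along its y, 100 mm apart, in any order, turned with it.
- insert_oblong: Fixed grey plastic insert in the tray, 78 mm (x) by 98 mm (y), with an oblong recess 60 mm along its x by 92 mm along its y, bounded by a rim 3 mm thick. Origin at the centre of its underside (under the recess centre), z up; recess floor 3 mm above the origin, top of the rim 12 mm above it.
- insert_square: Fixed grey plastic insert in the tray, 78 mm (x) by 98 mm (y), with a square recess 68 by 68 mm, bounded by a rim 3 mm thick. Origin at the centre of its underside (under the recess centre), z up; recess floor 3 mm above the origin, top of the rim 12 mm above it.
- insert_round: Fixed grey plastic insert in the tray, 78 mm (x) by 98 mm (y), with a round recess 72 mm across, bounded by a rim 3 mm thick. Origin at the centre of its underside (under the recess centre), z up; recess floor 3 mm above the origin, top of the rim 12 mm above it.
- base_oblong: Loose white plastic switch base: an open-topped box, oblong, 44 mm along its x by 76 mm along its y, 28 mm high, walls 3 mm, with a dark round cable hole in the middle of its floor and two small screw posts inside, 30 to 70 g. Lies on the table open side up. Origin at the centre of its underside, z up.
- base_square: Loose white plastic switch base: an open-topped box, square, 52 by 52 mm, 28 mm high, walls 3 mm, with a dark round cable hole in the middle of its floor and two small screw posts inside, 30 to 70 g. Lies on the table open side up. Origin at the centre of its underside, z up.
- base_round: Loose white plastic switch base: an open-topped box, round, 56 mm across, 28 mm high, walls 3 mm, with a dark round cable hole in the middle of its floor and two small screw posts inside, 30 to 70 g. Lies on the table open side up. Origin at the centre of its underside, z up.
- cover_oblong: Loose white plastic cover, the look-alike of the oblong base: oblong, 44 mm along its x by 76 mm along its y, 28 mm high, but with a flat top face with a rectangular window cut in it. Not wanted in the tray. Origin at the centre of its underside, z up.
- cover_square: Loose white plastic cover, the look-alike of the square base: square, 52 by 52 mm, 28 mm high, but with a flat top face with a rectangular window cut in it. Not wanted in the tray. Origin at the centre of its underside, z up.
- cover_round: Loose white plastic cover, the look-alike of the round base: round, 56 mm across, 28 mm high, but with a flat top face with a rectangular window cut in it. Not wanted in the tray. Origin at the centre of its underside, z up.
Things that resemble listed ones, but are neither listed nor needed, are in the scene too. What is shaped like the base_round but green is not meant. Leave any purple look-alike of the base_square alone.

How it is judged (in metres and radians):
At the end, for the whole second after the job is handed in: Each base lies within 13 mm of the centre of the recess of its own outline, flat on its floor (less than 3 mm above it, tilted less than 0.1 rad, open side up), at rest; each cover is within 25 mm of where it was at the start (horizontal distance between base_oblong and insert_oblong below 0.013 m and z of base_oblong in the frame of insert_oblong between 0 and 0.006 m and angle between each of base_oblong, base_square, base_round's own z axis and vertical below 0.1 rad and linear speed of each of base_oblong, base_square, base_round below 0.02 m/s and angular speed of each of base_oblong, base_square, base_round below 0.2 rad/s and horizontal distance between base_square and insert_square below 0.013 m and z of base_square in the frame of insert_square between 0 and 0.006 m and horizontal distance between base_round and insert_round below 0.013 m and z of base_round in the frame of insert_round between 0 and 0.006 m and distance of each of cover_oblong, cover_square, cover_round from where it was at the start of the episode below 0.025 m); the robot touches nothing.
It fails at once if the oblong cover is moved more than 25 mm (distance of cover_oblong from where it was at the start of the episode above 0.025 m).
It fails at once if the square cover is moved more than 25 mm (distance of cover_square from where it was at the start of the episode above 0.025 m).
It fails at once if the round cover is moved more than 25 mm (distance of cover_round from where it was at the start of the episode above 0.025 m).
It also fails if it takes over 80 s, if anything falls off the work surface, if the arm or the gripper's body presses on something with over 40 N, if the wrist force passes 120 N, or if a joint passes its speed limit or range.

## Robot

A 6-joint arm with a two-finger parallel gripper is mounted at the origin on the work surface. World frame = base frame: x ahead of the robot, y to its left, z up, the work surface at z = 0. Lengths are in m, angles in degrees, forces in N, time in s.
With the tool pointing down it reaches from about 0.4 to 0.825 m from the base axis. Payload 7 kg.
Tool frame: the origin (TCP) lies midway between the tips of the shut fingers; the grasp point (between the pads) lies 19 mm behind it; z points along the fingers, y is the line along which they close (so a half turn about z gives the same grasp; the last joint's range is limited). The gripper opens to 88 mm and grips with 3 to 60 N. Pads are 19 mm wide; open, the fingers measure 130 mm over their backs; the gripper's body (78 mm by 193 mm) begins 47 mm behind the grasp point.
Start: joints at [-53.738, 20.546, 0.682, 0, -70.136, -16.507], TCP at [0.228, -0.635, 0.227] pointing down, gripper open.
Joint ranges: [-176.03, 176.03], [-82.01, 121.73], [-58.28, 71.71], [-173.87, 95.51], [-174.79, -0.11], [-173.66, 173.66]. Speed limits (degrees/s): [136.94, 136.94, 172.46, 180, 180, 180].

## Interface

Orientations are given as [roll, pitch, yaw] about the fixed x, y, z axes, in that order (R = Rz(yaw) Ry(pitch) Rx(roll)).
In Python, from plant import r, eyes, workorder gives the robot as it stands.
- The arm moves only by the tool step_arm, never from a script. Its argument "plan" is a list of rows, each a list of 5 numbers: the shift along the tool's x, y, z each as a share of 25 cm, from -1 to 1, then the turn about the tool's z as a share of 60 degrees, from -1 to 1, then the finger opening in mm, from 0 to 87.6. In form: [[x, y, z, turn, jaw], ...]. A call has 1 to 12 rows; each row is the pose to reach, as a shift and turn from the pose commanded when the call began, along the tool's axes at that moment; what a row does not reach only later rows make up. A row lasts 1/12 s, in which the tool goes at most 41.7 mm and 7.16 degrees, less where a joint would pass 70% of its speed; a pose out of reach is approached as far as the arm can. A call with a number of a shift or a turn outside -1 to 1 is refused whole. A call with a gripper value outside its range is refused whole. The fingers move at their own pace and stop on an object; "newtons" is the grip in N (left out, the last holds). Time passes only in rows, so rows that repeat a pose let the fingers close. It gives the time, the measured TCP pose, the force, the opening and the grip force at its end, in the units of the state.
- r.get_state(): the state, without advancing time (a new reading comes with each control period).
- eyes.capture(name): name is "scene" or "side" or "wrist"; returns the picture (384x512x3 uint8, red, green, blue); there is no depth.
- eyes.camera_model(name): a dict with "fov_y" (degrees; the focal length in pixels is half the picture's height over the tangent of half this angle, whatever the lens; pixels are square), "cx", "cy" (the principal point, pixels), "k1" (the pictures are not rectified: a ray, as slopes to the right and down, at radius r is drawn at 1 + k1 r^2 times it, then the intrinsics apply), "world_to_cam" (4x4, takes a point from world to camera coordinates); the wrist camera has in their place "hand_eye" (4x4, takes a point from camera to tool coordinates, whose origin is the TCP and whose axes are the flange's). Camera axes: x right, y up, looking along -z (the intrinsics and any distortion apply to the point x, -y, -z); pixel columns grow to the right and rows downward; lengths in m; the calibration is good to about 2 mm. A picture is of the moment at which its call begins: read the wrist's pose just before it. camera_model takes no time and is no camera call.
- workorder.close_job(): hands the job in; it is judged then, once.
The state is a dict: "time_s": time; "joints": joint angles; "qd": joint speeds; "joint_torque": joint torques, N m; "tcp_pos": TCP position; "eef_rot": TCP orientation; "contact_force": force on the tool from outside, world axes, zero at the start; "moment": the same for the moment, N m; "gripper_width": finger opening in m; "gripper_force": force on a finger pad.
Only numpy, scipy, OpenCV 4.12 (cv2) and the standard library are available. Lean on these libraries where they do the work, as an engineer would, in place of code of your own. Each camera call takes 0.05 s, during which the arm holds its last target. There are 200 camera calls.

## Working session

There is one attempt and no reset: what is moved stays moved. The work goes in short steps, Python scripts to look and compute and a tool call to move; the robot and the scene stay as the last step left them, time stands still between calls to the robot, and variables do not carry over. Pictures are saved under pics/ and viewed, at most 14 in all, crops included, and the job is handed in when it is done.

Besides the shell and the picture viewer there is one more tool, called by a JSON object that holds its "method" and its "body". step_arm: Moves the arm, as the interface text tells. Its arguments: {"type":"object","properties":{"plan":{"type":"array"},"newtons":{"type":"number"}},"required":["plan"]}

```bash
mkdir -p pics; ls; cat > h.py <<'E'
import numpy as np, cv2
from plant import r, eyes, workorder
from scipy.spatial.transform import Rotation as Ro
def snap(n,f):
    im=eyes.capture(n); cv2.imwrite('pics/'+f,im[:,:,::-1]); return im
def pose(s):
    T=np.eye(4); T[:3,:3]=Ro.from_euler('xyz',s['eef_rot'],degrees=True).as_matrix(); T[:3,3]=s['tcp_pos']; return T
def ray(n,uv,s=None):
    m=eyes.camera_model(n); f=192/np.tan(np.radians(m['fov_y']/2))
    K=np.array([[f,0,m['cx']],[0,f,m['cy']],[0,0,1]])
    uv=np.asarray(uv,float).reshape(-1,1,2)
    p=cv2.undistortPoints(uv,K,np.array([m['k1'],0,0,0.])).reshape(-1,2)
    d=np.c_[p[:,0],-p[:,1],-np.ones(len(p))]
    C=np.linalg.inv(np.array(m['world_to_cam'])) if 'world_to_cam' in m else pose(s)@np.array(m['hand_eye'])
    return C[:3,3],d@C[:3,:3].T
def plane(n,uv,z,s=None):
    o,d=ray(n,uv,s); return o+d*((z-o[2])/d[:,2])[:,None]
E
python3 - <<'E'
from h import *
s=r.get_state();print(s)
for n in ['scene','side','wrist']: snap(n,n+'0.png');print(eyes.camera_model(n))
E
```

```text
pics
{'time_s': 0.0, 'joints': array([-5.37389071e+01,  2.05886723e+01,  6.33511736e-01, -2.19454136e-02,
       -7.01356847e+01, -1.65081527e+01]), 'qd': array([-0.01165389, -0.01649829, -0.06733291,  0.00649676, -0.02483751,
        0.03589256]), 'joint_torque': array([-5.69922977e-04, -5.82708621e+01,  2.93047339e+01,  6.99706480e+00,
        6.75002040e-03, -1.70778249e-04]), 'tcp_pos': array([ 0.22795519, -0.63481431,  0.22564614]), 'eef_rot': array([ 1.79907037e+02, -6.03669346e-03, -1.60254528e+02]), 'contact_force': array([-0.1749669 , -0.31844914, -0.04121726]), 'moment': array([ 0.00879684, -0.01474257, -0.00010576]), 'gripper_force': 0.0, 'gripper_width': 0.08737285646713454}
{'fov_y': 45.84206601099669, 'cx': 259.6917352980613, 'cy': 177.90785235943974, 'k1': -0.1341766052618522, 'world_to_cam': array([[ 0.48632224,  0.87370727,  0.01123756, -0.31182126],
       [-0.6951993 ,  0.37910626,  0.61071791,  0.35410724],
       [ 0.52932845, -0.30481805,  0.79176849, -1.57772576],
       [ 0.        ,  0.        ,  0.        ,  1.        ]])}
{'fov_y': 43.19803632610526, 'cx': 257.66330052047783, 'cy': 187.87845468254918, 'k1': -0.20609790698463556, 'world_to_cam': array([[-0.85906849, -0.51177512,  0.00935706,  0.49826587],
       [ 0.36559826, -0.60069586,  0.71098692, -0.20810745],
       [-0.35824467,  0.61420738,  0.70314298, -1.17042276],
       [ 0.        ,  0.        ,  0.        ,  1.        ]])}
{'fov_y': 58.32505391968014, 'cx': 258.471858070221, 'cy': 190.71536545931468, 'k1': -0.007528445877460491, 'hand_eye': array([[ 1.62556440e-04,  9.50334372e-01,  3.11230711e-01,
         8.47873000e-02],
       [ 9.99999968e-01, -9.41562435e-05, -2.34798554e-04,
        -3.65370394e-04],
       [-1.93832821e-04,  3.11230739e-01, -9.50334357e-01,
        -1.58127107e-01],
       [ 0.00000000e+00,  0.00000000e+00,  0.00000000e+00,
         1.00000000e+00]])}
```

View pics/scene0.png

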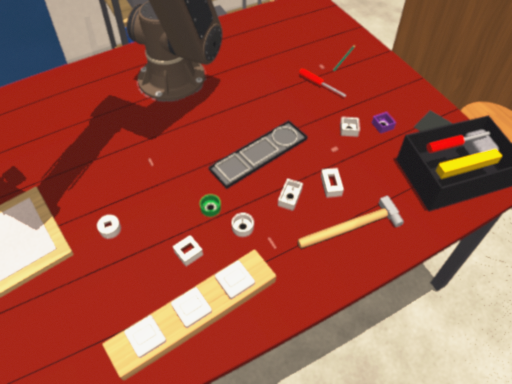

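View pics/side0.png

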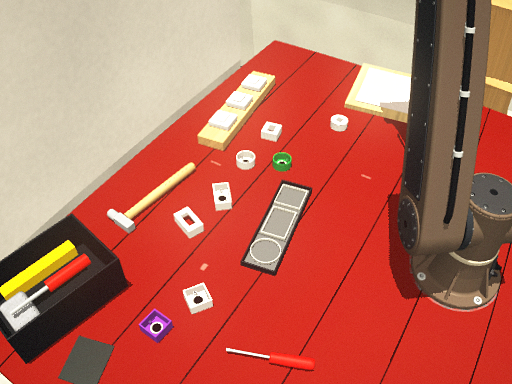

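The scene camera shows these white candidates:
- **Round:** (109,226) looks like the cover, (243,224) the base. The green one at (210,205) is not meant.
- **Square:** (188,250) looks like the cover, (350,127) the base. The purple one at (384,122) is not meant.
- **Oblong:** (332,182) looks like the cover, (290,194) the base.

The tray has its round recess at (285,135). I'll confirm all of this in enlarged crops.

```bash
python3 - <<'E'
from h import *
im=cv2.imread('pics/scene0.png'); sd=cv2.imread('pics/side0.png')
def c(im,u,v,w=25,h=25,S=200):return cv2.resize(im[v-h:v+h,u-w:u+w],(S,S),interpolation=cv2.INTER_CUBIC)
P=[(109,226),(243,224),(188,250),(350,127),(332,182),(290,194)]
t=[c(im,*p) for p in P]
o=np.vstack([np.hstack(t[:3]),np.hstack(t[3:])])
cv2.imwrite('pics/crops.png',np.hstack([o]))
cv2.imwrite('pics/tray.png',np.hstack([cv2.resize(im[110:195,200:315],(400,296),interpolation=3),cv2.resize(sd[175:280,230:320],(343,400),interpolation=3)[:296]]))
# white blobs centroids
for n,a in (('scene',im),('side',sd)):
    hsv=cv2.cvtColor(a,cv2.COLOR_BGR2HSV)
    m=((hsv[...,1]<70)&(hsv[...,2]>120)).astype('uint8')
    k,l,st,ce=cv2.connectedComponentsWithStats(m)
    for i in range(1,k):
        if 60<st[i,4]<900:
            ct,_=cv2.findContours((l==i).astype('uint8'),0,2); h=cv2.convexHull(ct[0]);M=cv2.moments(h)
            uv=[M['m10']/M['m00'],M['m01']/M['m00']]
            print(n,np.round(uv),st[i,4],plane(n,uv,.018)[0].round(3))
E
```

```text
scene [227.   4.] 258 [-0.304  0.373  0.018]
scene [114.  26.] 215 [-0.388 -0.088  0.018]
scene [164.  60.] 71 [-0.08   0.007  0.018]
scene [350. 126.] 291 [0.508 0.397 0.018]
scene [481. 141.] 408 [0.757 0.738 0.018]
scene [332. 182.] 404 [0.662 0.221 0.018]
scene [290. 194.] 448 [0.64  0.096 0.018]
scene [391. 210.] 280 [0.822 0.311 0.018]
scene [242. 224.] 372 [ 0.664 -0.065  0.018]
scene [108. 226.] 376 [ 0.5   -0.381  0.018]
scene [187. 250.] 429 [ 0.666 -0.223  0.018]
scene [235. 279.] 860 [ 0.794 -0.155  0.018]
side [469.  28.] 68 [ 0.262 -1.417  0.018]
side [464.  94.] 71 [ 0.169 -0.806  0.018]
side [339. 122.] 241 [ 0.498 -0.379  0.018]
side [271. 131.] 302 [ 0.664 -0.223  0.018]
side [221. 135.] 96 [ 0.786 -0.12   0.018]
side [457. 152.] 73 [ 0.112 -0.444  0.018]
side [245. 159.] 300 [ 0.661 -0.064  0.018]
side [162. 186.] 102 [0.801 0.152 0.018]
side [222. 196.] 418 [0.637 0.097 0.018]
side [188. 222.] 483 [0.658 0.222 0.018]
side [121. 220.] 326 [0.814 0.312 0.018]
side [198. 298.] 559 [0.503 0.399 0.018]
side [477. 300.] 65 [-0.073  0.075  0.018]
side [156. 327.] 65 [0.536 0.511 0.018]
side [247. 353.] 118 [0.335 0.457 0.018]
side [  4. 380.] 72 [0.734 0.808 0.018]
```

View pics/crops.png

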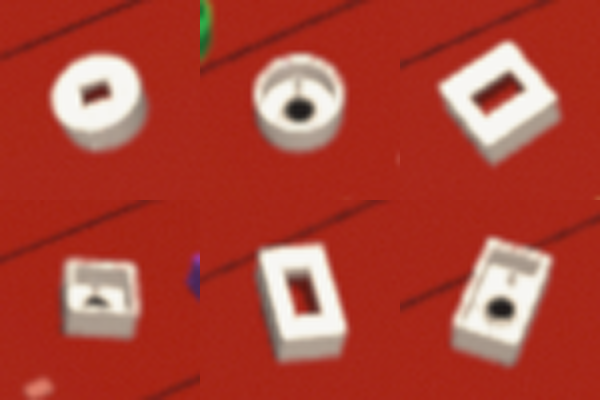

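View pics/tray.png

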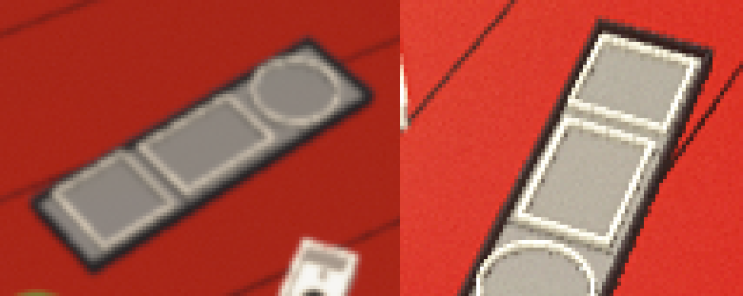

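Bases confirmed by dark cable hole: round (243,224), square (350,127) and oblong (290,194). The tray runs square, oblong, round from lower left to upper right. Next I'll get the tray pose.

```bash
python3 - <<'E'
from h import *
for n,c in (('scene',(258,152)),('side',(278,226))):
    a=cv2.imread(f'pics/{n}0.png');hsv=cv2.cvtColor(a,cv2.COLOR_BGR2HSV)
    m=((hsv[...,1]<110)|(hsv[...,2]<70)).astype('uint8')
    m=cv2.morphologyEx(m,cv2.MORPH_OPEN,np.ones((2,2)))
    k,l,st,ce=cv2.connectedComponentsWithStats(m); i=l[c[1]-2:c[1]+3,c[0]-2:c[0]+3].max()
    ct=max(cv2.findContours((l==i).astype('uint8'),0,2)[0],key=cv2.contourArea)
    w=plane(n,ct[:,0]+0.,.012)[:,:2]
    (cx,cy),sz,an=cv2.minAreaRect((w*1000).astype('float32'));print(n,st[i],(cx,cy),sz,an)
E
```

```text
scene [ 211  123   97   66 2465] (465.4832763671875, 97.82464599609375) (95.3138427734375, 310.4455871582031) 9.579366683959961
side [ 242  182   71   94 3227] (452.1297912597656, 101.93466186523438) (92.98522186279297, 316.8823547363281) 9.362714767456055
```

Tray is about (0.459, 0.100) at yaw 9.5°. I'll move toward the round base, turning to place-ready yaw.

```bash
cat >> h.py <<'E'
def go(x,y,z,yaw,cur=None):
    s=r.get_state(); c=cur or (*s['tcp_pos'],s['eef_rot'][2]); a=np.radians(c[3])
    d=np.array([x-c[0],y-c[1]]); tx=d@[np.cos(a),np.sin(a)]; ty=d@[np.sin(a),-np.cos(a)]
    dy=(yaw-c[3]+180)%360-180
    print('shares',np.round([tx/.25,ty/.25,(c[2]-z)/.25,-dy/60],3),'rows',max(np.hypot(tx,ty)/.0417,abs(dy)/7.16))
E
python3 -c "
from h import *
go(.445,-.35,.2,-120)"
```

```text
shares [-1.202  0.779  0.103 -0.671] rows 8.58942605509379
```

{"method": "step_arm", "body": {"plan": [[-0.25,0.16,0,-0.16,80],[-1,0.65,0.1,-0.66,80],[-1,0.65,0.1,-0.66,80],[-1,0.65,0.1,-0.66,80],[-1,0.65,0.1,-0.66,80],[-1,0.65,0.1,-0.66,80],[-1,0.65,0.1,-0.66,80],[-1,0.65,0.1,-0.66,80],[-1,0.65,0.1,-0.66,80]], "newtons": 15}}

```text
time_s: 0.9
tcp_pos: [0.41, -0.3955, 0.2013]
eef_rot: [180.0, 0.0, -120.4]
contact_force: [-0.9, 0.2, 0.2]
gripper_width: 0.08
gripper_force: 0.0
```

```bash
python3 -c "
from h import *
go(.662,-.065,.18,-80.5)"
```

```text
shares [-1.651 -0.2    0.085 -0.665] rows 9.967317323397927
```

{"method": "step_arm", "body": {"plan": [[-1,-0.12,0.08,-0.665,80],[-1,-0.12,0.08,-0.665,80],[-1,-0.12,0.08,-0.665,80],[-1,-0.12,0.08,-0.665,80],[-1,-0.12,0.08,-0.665,80],[-1,-0.12,0.08,-0.665,80],[-1,-0.12,0.08,-0.665,80]]}}

```text
time_s: 1.48
tcp_pos: [0.5649, -0.1948, 0.1807]
eef_rot: [-180.0, 0.0, -80.3]
contact_force: [-0.2, -1.0, 0.2]
gripper_width: 0.0801
gripper_force: 0.0
```

```bash
python3 -c "
from h import *
go(.662,-.065,.18,-80.5)"
```

```text
shares [-0.446 -0.47   0.003  0.003] rows 3.8871728371838064
```

{"method": "step_arm", "body": {"plan": [[-0.45,-0.47,0,0,80],[-0.45,-0.47,0,0,80],[-0.45,-0.47,0,0,80],[-0.45,-0.47,0,0,80],[-0.45,-0.47,0,0,80],[-0.45,-0.47,0,0,80]]}}

```text
time_s: 1.98
tcp_pos: [0.6604, -0.0675, 0.1806]
eef_rot: [179.9, -0.0, -80.7]
contact_force: [-1.2, -1.3, 0.2]
gripper_width: 0.08
gripper_force: 0.0
```

```bash
cat >> h.py <<'E'
def blobs(f,s,z=.028,amin=2500):
    "white blobs in the wrist picture -> world centre, size and angle of top outline"
    im=snap('wrist',f); hsv=cv2.cvtColor(im,cv2.COLOR_RGB2HSV)
    m=((hsv[...,1]<70)&(hsv[...,2]>110)).astype('uint8')
    for ct in cv2.findContours(m,0,cv2.CHAIN_APPROX_NONE)[0]:
        if cv2.contourArea(ct)<amin: continue
        w=plane('wrist',ct[:,0]+0.,z,s)[:,:2]
        (a,b),sz,an=cv2.minAreaRect((w*1000).astype('float32'))
        print(ct[:,0].mean(0).round(),(round(a,1),round(b,1)),np.round(sz,1),round(an,1))
E
python3 - <<'E'
from h import *
s=r.get_state();print(s['tcp_pos'],s['eef_rot']);blobs('w1.png',s)
E
```

```text
[ 0.66037994 -0.06747052  0.18055976] [ 1.79924435e+02 -4.44576727e-03 -8.06710277e+01]
[256. 173.] (662.7, -67.2) [54.4 58.1] 9.3
[92. 40.] (816.0, -157.3) [76.5 65.7] 7.1
```

View pics/w1.png

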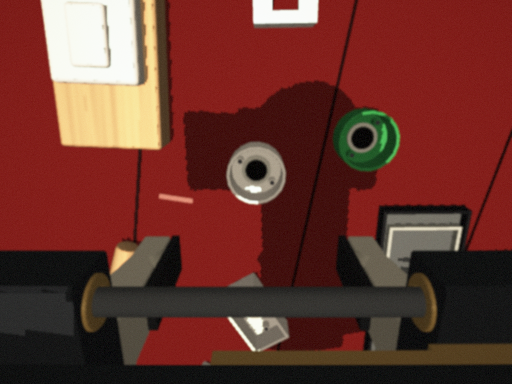

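The wrist view shows the round base with its hole at (256,172), clear of the green one at (366,140). Descending to grip its upper half.

{"method": "step_arm", "body": {"plan": [[0,-0.01,0.2,0,78],[0,-0.01,0.36,0,78],[0,-0.01,0.52,0,78],[0,-0.01,0.62,0,78],[0,-0.01,0.665,0,78],[0,-0.01,0.665,0,78],[0,-0.01,0.665,0,45],[0,-0.01,0.665,0,45],[0,-0.01,0.665,0,45],[0,-0.01,0.665,0,45],[0,-0.01,0.665,0,45],[0,-0.01,0.665,0,45]], "newtons": 15}}

```text
time_s: 3.03
tcp_pos: [0.6634, -0.0676, 0.0175]
eef_rot: [-179.8, -0.0, -80.7]
contact_force: [-2.1, 0.2, 7.7]
gripper_width: 0.0564
gripper_force: 15.0
```

{"method": "step_arm", "body": {"plan": [[0,0,-0.1,0,45],[0,0,-0.25,0,45],[0,0,-0.4,0,45],[0,0,-0.65,0,45],[0,0,-0.65,0,45]]}}

```text
time_s: 3.45
tcp_pos: [0.664, -0.0677, 0.1844]
eef_rot: [-179.6, -0.1, -80.7]
contact_force: [0.9, -0.2, 0.6]
gripper_width: 0.0561
gripper_force: 15.0
```

```bash
python3 -c "
from h import *
go(.445,.2,.18,-80.5)"
```

```text
shares [-1.199  0.691  0.018 -0.003] rows 8.29475685958237
```

{"method": "step_arm", "body": {"plan": [[-0.15,0.1,0,0,45],[-0.3,0.2,0,0,45],[-0.95,0.65,0,0,45],[-0.95,0.65,0,0,45],[-0.95,0.65,0,0,45],[-0.95,0.65,0,0,45],[-0.95,0.65,0,0,45],[-0.95,0.65,0,0,45],[-0.95,0.65,0,0,45],[-0.95,0.65,0,0,45]]}}

```text
time_s: 4.28
tcp_pos: [0.4636, 0.1411, 0.1786]
eef_rot: [-179.9, 0.0, -80.7]
contact_force: [0.0, 0.6, -0.7]
gripper_width: 0.0558
gripper_force: 15.0
```

```bash
python3 - <<'E'
from h import *
s=r.get_state();print(s['tcp_pos'],s['eef_rot']);im=snap('wrist','w2.png')
E
```

```text
[0.46360861 0.14106552 0.17859346] [-1.79919913e+02  3.92650085e-02 -8.06545437e+01]
```

View pics/w2.png

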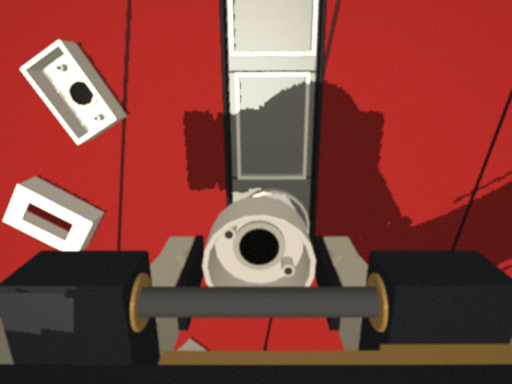

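The wrist view shows the round base held level. The oblong insert's rim corners are at about (230,71), (315,71), (306,180) and (236,180), with the square insert beyond.

```bash
python3 - <<'E'
from h import *
s=r.get_state()
q=plane('wrist',[(230,71),(315,71),(307,180),(236,180)],.016,s)[:,:2]
print(q.round(4),q.mean(0).round(4),[np.linalg.norm(q[i]-q[i-1]).round(4) for i in range(4)])
im=cv2.imread('pics/w2.png');g=im.max(2).astype(int)
# outer tray edges: red channel drops
P={-1:[],1:[]}
for v in range(10,200,10):
    red=(im[v,:,2].astype(int)-im[v,:,1])>50
    l=[u for u in range(200,260) if not red[u:u+4].any()]; rr=[u for u in range(340,290,-1) if not red[u-3:u+1].any()]
    if l and rr: P[-1].append((l[0],v));P[1].append((rr[0],v))
L=[]
for k in P:
    w=plane('wrist',P[k],.016,s)[:,:2].astype('float32'); vx,vy,x0,y0=cv2.fitLine(w,cv2.DIST_HUBER,0,.01,.01).ravel()
    L.append(x0+(.1-y0)*vx/vy);print(k,np.degrees(np.arctan2(-vx,vy)),'x at y=.1:',L[-1])
print(np.mean(L),abs(L[0]-L[1])*np.cos(np.radians(9.4)))
E
```

```text
[[0.5036 0.0547]
 [0.4298 0.0426]
 [0.4163 0.1417]
 [0.4843 0.1528]] [0.4585 0.0979] [np.float64(0.1), np.float64(0.0748), np.float64(0.1), np.float64(0.0689)]
-1 -170.79243 x at y=.1: 0.503277
1 -170.09181 x at y=.1: 0.4132767
0.45827687 0.08879179209430042
```

```bash
python3 -c "
from h import *
go(.442,.1966,.10,-80.5);go(.442,.1966,.025,-80.5)"
```

```text
shares [-0.236  0.05   0.313 -0.004] rows 1.4442157092697276
shares [-0.236  0.05   0.613 -0.004] rows 1.4442157092697276
```

{"method": "step_arm", "body": {"plan": [[-0.12,0.025,0,0,45],[-0.236,0.05,0.1,0,45],[-0.236,0.05,0.25,0,45],[-0.236,0.05,0.4,0,45],[-0.236,0.05,0.5,0,45],[-0.236,0.05,0.55,0,45],[-0.236,0.05,0.58,0,45],[-0.236,0.05,0.58,0,45]]}}

```text
time_s: 5.0
tcp_pos: [0.4417, 0.1953, 0.0312]
eef_rot: [179.8, -0.1, -80.9]
contact_force: [0.4, -0.1, -0.5]
gripper_width: 0.0557
gripper_force: 15.0
```

```bash
python3 -c "
from h import *
go(.442,.1966,.025,-80.5)"
```

```text
shares [-0.005 -0.002  0.025 -0.006] rows 0.051162228111515835
```

{"method": "step_arm", "body": {"plan": [[-0.004,0,0.012,0,45],[-0.004,0,0.024,0,45],[-0.004,0,0.024,0,45]]}}

```text
time_s: 5.25
tcp_pos: [0.4421, 0.198, 0.0273]
eef_rot: [-179.9, 0.0, -80.8]
contact_force: [-0.7, 0.4, -0.3]
gripper_width: 0.0563
gripper_force: 15.0
```

{"method": "step_arm", "body": {"plan": [[0,0,0,0,78],[0,0,0,0,78],[0,0,0,0,78],[0,0,0,0,78],[0,0,0,0,78],[0,0,-0.1,0,78],[0,0,-0.25,0,78],[0,0,-0.4,0,78],[0,0,-0.6,0,78],[0,0,-0.6,0,78]]}}

```text
time_s: 6.08
tcp_pos: [0.4442, 0.1997, 0.1837]
eef_rot: [-179.5, 0.2, -80.7]
contact_force: [1.6, 0.7, 0.4]
gripper_width: 0.0778
gripper_force: 0.0
```

```bash
python3 - <<'E'
from h import *
go(.638,.097,.18,-80.5)
s=r.get_state();print(s['tcp_pos']);blobs('w3.png',s,.035)
E
```

```text
shares [ 0.531 -0.698  0.015 -0.003] rows 5.2589180161622595
[0.44422608 0.1996781  0.18368764]
[263. 175.] (442.2, 195.3) [72.5 80.7] 9.5
[ 38. 154.] (648.8, 216.3) [55.8 81.1] 68.1
[262.  54.] (458.2, 101.7) [73.1 89.9] 9.6
[59. 28.] (626.1, 101.0) [52.  71.6] 40.2
```

View pics/w3.png

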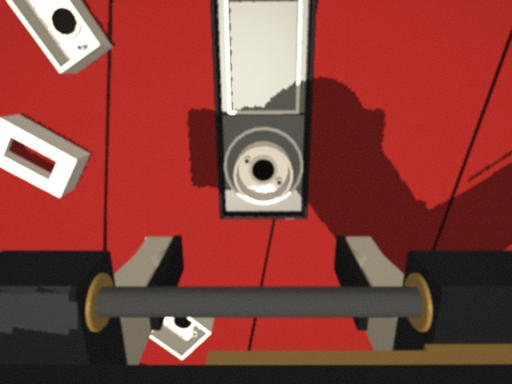

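Round base sits inside its recess ring, at (263,172). Next is the oblong: I'll get its axis from the w2 corners and the round offset from w3.

```bash
python3 - <<'E'
from h import *
s={'tcp_pos':[0.46360861,0.14106552,0.17859346],'eef_rot':[-179.92,.04,-80.65]}
q=plane('wrist',[(22,70),(62,40),(125,113),(80,143)],.028,s)[:,:2]
print(q.round(4),q.mean(0)); d=q[2]-q[1];e=q[0]-q[1];print(np.linalg.norm(d),np.linalg.norm(e),np.degrees(np.arctan2(d[1],d[0])),np.degrees(np.arctan2(e[1],e[0])))
im=cv2.imread('pics/w3.png');s=r.get_state()
print(plane('wrist',[(262,165)],.016,s),plane('wrist',[(262,167)],.035,s))
go(.638,.097,.18,-120)
E
```

```text
[[0.6775 0.0831]
 [0.6434 0.0537]
 [0.5891 0.105 ]
 [0.6282 0.1384]] [0.63455077 0.09505605]
0.07471828068248318 0.044917456934757474 136.67181570396477 40.75302695176908
[[0.44276534 0.19514883 0.016     ]] [[0.44327635 0.19228416 0.035     ]]
shares [ 0.531 -0.7    0.011  0.655] rows 5.4908653315096325
```

{"method": "step_arm", "body": {"plan": [[0.15,-0.2,0,-0.12,78],[0.53,-0.7,0.01,-0.56,78],[0.53,-0.7,0.01,-0.56,78],[0.53,-0.7,0.01,-0.56,78],[0.53,-0.7,0.01,-0.56,78],[0.53,-0.7,0.01,-0.56,78],[0.53,-0.7,0.01,-0.56,78],[0.53,-0.7,0.01,-0.56,78],[0.53,-0.7,0.01,-0.56,78]]}}

```text
time_s: 6.88
tcp_pos: [0.635, 0.095, 0.1735]
eef_rot: [179.9, 0.0, -47.2]
contact_force: [0.1, -0.4, -0.5]
gripper_width: 0.078
gripper_force: 0.0
```

```bash
python3 - <<'E'
from h import *
s=r.get_state();print(s['tcp_pos'],s['eef_rot']);blobs('w4.png',s)
E
```

```text
[0.63496428 0.09496293 0.17351696] [ 1.79932839e+02  3.76607596e-02 -4.72021799e+01]
[142. 246.] (674.6, 227.4) [ 56.9 104.9] 8.8
[440. 205.] (485.4, 1.4) [76.9 92. ] 9.6
[254. 171.] (639.4, 95.5) [44.1 80. ] 40.6
```

View pics/w4.png

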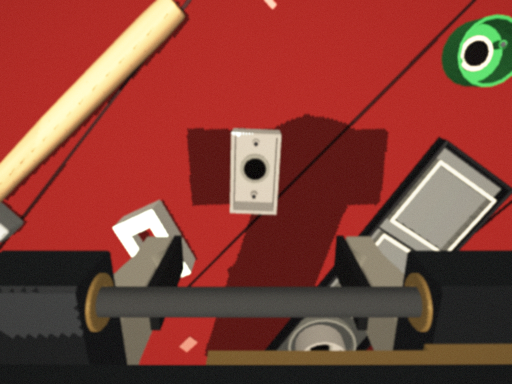

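The oblong base is centred at (254,171), short axis 40.6°, clear of the cover at (150,235). Descending.

{"method": "step_arm", "body": {"plan": [[0.003,-0.014,0.2,0.037,75],[0.003,-0.014,0.36,0.037,75],[0.003,-0.014,0.5,0.037,75],[0.003,-0.014,0.6,0.037,75],[0.003,-0.014,0.63,0.037,75],[0.003,-0.014,0.63,0.037,75],[0.003,-0.014,0.63,0.037,35],[0.003,-0.014,0.63,0.037,35],[0.003,-0.014,0.63,0.037,35],[0.003,-0.014,0.63,0.037,35],[0.003,-0.014,0.63,0.037,35],[0.003,-0.014,0.63,0.037,35]], "newtons": 15}}

```text
time_s: 7.93
tcp_pos: [0.6391, 0.0972, 0.0179]
eef_rot: [-179.9, -0.0, -49.4]
contact_force: [-2.3, 0.2, 5.4]
gripper_width: 0.0442
gripper_force: 15.0
```

{"method": "step_arm", "body": {"plan": [[0,0,0,0,35],[0,0,-0.1,0,35],[0,0,-0.25,0,35],[0,0,-0.4,0,35],[0,0,-0.55,0,35],[0,0,-0.55,0,35]]}}

```text
time_s: 8.43
tcp_pos: [0.6428, 0.0979, 0.1632]
eef_rot: [-179.4, -0.3, -49.3]
contact_force: [1.8, 0.9, 0.8]
gripper_width: 0.044
gripper_force: 15.0
```

```bash
python3 -c "
from h import *
go(.4585,.0975,.15,-80.5)"
```

```text
shares [-0.48   0.56   0.053  0.52 ] rows 4.420033919070963
```

{"method": "step_arm", "body": {"plan": [[-0.15,0.15,0,0.12,35],[-0.48,0.56,0,0.52,35],[-0.48,0.56,0,0.52,35],[-0.48,0.56,0,0.52,35],[-0.48,0.56,0.05,0.52,35],[-0.48,0.56,0.05,0.52,35],[-0.48,0.56,0.05,0.52,35],[-0.48,0.56,0.15,0.52,35],[-0.48,0.56,0.3,0.52,35],[-0.48,0.56,0.4,0.52,35],[-0.48,0.56,0.45,0.52,35],[-0.48,0.56,0.45,0.52,35]]}}

```text
time_s: 9.43
tcp_pos: [0.4537, 0.096, 0.039]
eef_rot: [179.7, -0.1, -80.6]
contact_force: [0.5, -0.2, -0.2]
gripper_width: 0.0438
gripper_force: 15.0
```

```bash
python3 -c "
from h import *
go(.4585,.0975,.0255,-80.5)"
```

```text
shares [-0.003 -0.02   0.054 -0.001] rows 0.120669908158983
```

{"method": "step_arm", "body": {"plan": [[0,-0.016,0,0,35],[0,-0.016,0.025,0,35],[0,-0.016,0.05,0,35],[0,-0.016,0.053,0,35],[0,-0.016,0.053,0,35]]}}

```text
time_s: 9.85
tcp_pos: [0.4582, 0.0975, 0.0286]
eef_rot: [-180.0, 0.0, -80.6]
contact_force: [0.5, 0.9, 0.3]
gripper_width: 0.044
gripper_force: 15.0
```

{"method": "step_arm", "body": {"plan": [[0,0,0,0,75],[0,0,0,0,75],[0,0,0,0,75],[0,0,0,0,75],[0,0,0,0,75],[0,0,-0.1,0,75],[0,0,-0.25,0,75],[0,0,-0.4,0,75],[0,0,-0.6,0,75],[0,0,-0.6,0,75]]}}

```text
time_s: 10.68
tcp_pos: [0.4612, 0.0988, 0.1853]
eef_rot: [-179.5, 0.1, -80.5]
contact_force: [1.6, 1.0, 0.4]
gripper_width: 0.075
gripper_force: 0.0
```

```bash
python3 - <<'E'
from h import *
s=r.get_state();print(s['tcp_pos']);blobs('w5.png',s,.035)
go(.505,.398,.18,-80.5)
E
```

```text
[0.46118137 0.09878845 0.18533906]
[263. 202.] (453.2, 133.0) [ 74.  173.2] 9.9
[262.  53.] (475.5, -0.2) [73.1 88.4] 9.8
shares [-1.151 -0.371  0.017 -0.   ] rows 7.250263084987062
```

View pics/w5.png

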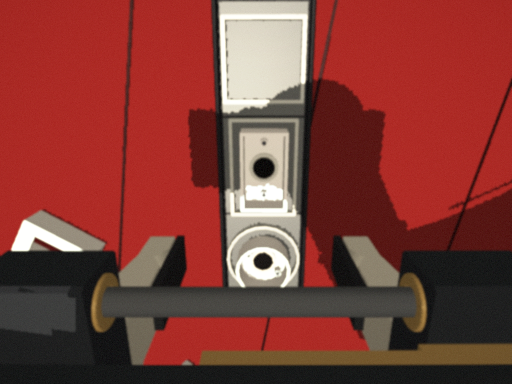

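Oblong lies flat in its recess (263,168), and the square recess is at (262,60). On to the square base.

{"method": "step_arm", "body": {"plan": [[-0.2,-0.06,0,0,75],[-1,-0.33,0.01,0,75],[-1,-0.33,0.01,0,75],[-1,-0.33,0.01,0,75],[-1,-0.33,0.01,0,75],[-1,-0.33,0.01,0,75],[-1,-0.33,0.01,0,75],[-1,-0.33,0.01,0,75],[-1,-0.33,0.01,0,75],[-1,-0.33,0.01,0,75]]}}

```text
time_s: 11.57
tcp_pos: [0.4982, 0.3569, 0.1756]
eef_rot: [179.9, -0.0, -80.6]
contact_force: [0.2, 0.1, -0.1]
gripper_width: 0.0748
gripper_force: 0.0
```

{"method": "step_arm", "body": {"plan": [[-0.15,-0.05,0,0,75],[-0.15,-0.05,0,0,75],[-0.15,-0.05,0,0,75],[-0.15,-0.05,0,0,75]]}}

```text
time_s: 11.9
tcp_pos: [0.5046, 0.3955, 0.1761]
eef_rot: [180.0, -0.0, -80.6]
contact_force: [-0.7, -0.1, 0.6]
gripper_width: 0.0752
gripper_force: 0.0
```

```bash
python3 - <<'E'
from h import *
s=r.get_state();print(s['tcp_pos'],s['eef_rot']);blobs('w6.png',s)
E
```

```text
[0.50459687 0.39553505 0.17610487] [ 1.79978035e+02 -6.45558131e-03 -8.06078699e+01]
[258. 176.] (504.5, 397.3) [55.9 55.1] 56.5
```

View pics/w6.png

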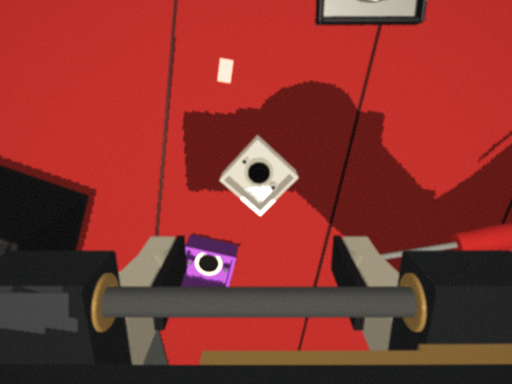

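The square base is at (258,176), rotated 56.5°, with the purple look-alike at (208,262). I'll grip across the axis that points away from the purple one: turn 43°, then descend.

{"method": "step_arm", "body": {"plan": [[-0.007,0,0,0.715,76],[-0.007,0,0,0.715,76],[-0.007,0,0.1,0.715,76],[-0.007,0,0.2,0.715,76],[-0.007,0,0.3,0.715,76],[-0.007,0,0.4,0.715,76],[-0.007,0,0.45,0.715,76],[-0.007,0,0.45,0.715,76],[-0.007,0,0.45,0.715,76]]}}

```text
time_s: 12.7
tcp_pos: [0.5045, 0.3974, 0.0637]
eef_rot: [-180.0, -0.1, -123.4]
contact_force: [-0.3, -1.0, 1.2]
gripper_width: 0.076
gripper_force: 0.0
```

```bash
python3 -c "
from h import *
go(.5045,.3973,.0155,-123.5)"
```

```text
shares [ 0.    -0.     0.193  0.001] rows 0.008215024731321765
```

{"method": "step_arm", "body": {"plan": [[0,0,0.1,0,76],[0,0,0.17,0,76],[0,0,0.19,0,76],[0,0,0.19,0,76],[0,0,0.19,0,40],[0,0,0.19,0,40],[0,0,0.19,0,40],[0,0,0.19,0,40],[0,0,0.19,0,40],[0,0,0.19,0,40],[0,0,0.19,0,40]], "newtons": 15}}

```text
time_s: 13.62
tcp_pos: [0.5048, 0.3989, 0.017]
eef_rot: [-180.0, 0.1, -123.4]
contact_force: [-1.3, -0.4, 6.0]
gripper_width: 0.0522
gripper_force: 15.0
```

{"method": "step_arm", "body": {"plan": [[0,0,0,0,40],[0,0,-0.1,0,40],[0,0,-0.25,0,40],[0,0,-0.4,0,40],[0,0,-0.6,0,40],[0,0,-0.6,-0.715,40],[0,0,-0.6,-0.715,40],[0,0,-0.6,-0.715,40],[0,0,-0.6,-0.715,40],[0,0,-0.6,-0.715,40],[0,0,-0.6,-0.715,40],[0,0,-0.6,-0.715,40]]}}

```text
time_s: 14.62
tcp_pos: [0.5043, 0.3983, 0.1659]
eef_rot: [180.0, -0.0, -80.2]
contact_force: [-0.1, -0.3, -0.2]
gripper_width: 0.0516
gripper_force: 15.0
```

```bash
python3 -c "
from h import *
go(.475,-.0008,.17,-80.5)"
```

```text
shares [ 1.553  0.386 -0.016  0.004] rows 9.597099138014576
```

{"method": "step_arm", "body": {"plan": [[0.12,0.03,0,0,40],[0.95,0.23,-0.02,0,40],[0.95,0.23,-0.02,0,40],[0.95,0.23,-0.02,0,40],[0.95,0.23,-0.02,0,40],[0.95,0.23,-0.02,0,40],[0.95,0.23,-0.02,0,40],[0.95,0.23,-0.02,0,40]]}}

```text
time_s: 15.28
tcp_pos: [0.4863, 0.1524, 0.1716]
eef_rot: [-180.0, 0.0, -81.0]
contact_force: [0.4, 0.3, -0.8]
gripper_width: 0.0513
gripper_force: 15.0
```

```bash
python3 -c "
from h import *
go(.475,-.0008,.04,-80.5)"
```

```text
shares [ 0.598  0.141  0.526 -0.008] rows 3.6831326864158314
```

{"method": "step_arm", "body": {"plan": [[0.15,0.03,0,0,40],[0.3,0.06,0,0,40],[0.598,0.141,0,0,40],[0.598,0.141,0,0,40],[0.598,0.141,0,0,40],[0.598,0.141,0.15,0,40],[0.598,0.141,0.3,0,40],[0.598,0.141,0.45,0,40],[0.598,0.141,0.52,0,40],[0.598,0.141,0.52,0,40],[0.598,0.141,0.52,0,40]]}}

```text
time_s: 16.2
tcp_pos: [0.4764, 0.0018, 0.0406]
eef_rot: [179.9, -0.0, -80.6]
contact_force: [1.0, -0.2, -0.0]
gripper_width: 0.0519
gripper_force: 15.0
```

```bash
python3 -c "
from h import *
go(.475,-.0008,.0255,-80.5)"
```

```text
shares [ 0.009  0.007  0.06  -0.002] rows 0.0722094008511316
```

{"method": "step_arm", "body": {"plan": [[0.01,0.005,0.03,0,40],[0.01,0.005,0.05,0,40],[0.01,0.005,0.06,0,40],[0.01,0.005,0.06,0,40]]}}

```text
time_s: 16.53
tcp_pos: [0.4758, -0.0011, 0.0263]
eef_rot: [-180.0, 0.0, -80.6]
contact_force: [-0.2, -0.1, -1.6]
gripper_width: 0.0518
gripper_force: 15.0
```

{"method": "step_arm", "body": {"plan": [[0,0,0,0,76],[0,0,0,0,76],[0,0,0,0,76],[0,0,0,0,76],[0,0,0,0,76],[0,0,-0.1,0,76],[0,0,-0.25,0,76],[-0.2,0,-0.4,0,76],[-0.35,0,-0.6,0,76],[-0.35,0,-0.6,0,76],[-0.35,0,-0.6,0,76],[-0.35,0,-0.6,0,76]]}}

```text
time_s: 17.53
tcp_pos: [0.4621, 0.087, 0.1782]
eef_rot: [-179.7, 0.1, -80.4]
contact_force: [-0.8, 0.1, -0.4]
gripper_width: 0.0758
gripper_force: 0.0
```

```bash
python3 - <<'E'
from h import *
s=r.get_state();print(s['tcp_pos'],s['contact_force'])
w=snap('wrist','w7.png');a=snap('side','side7.png');b=snap('scene','scene7.png')
c=cv2.resize(a[165:285,225:325],(320,384),interpolation=3)
cv2.imwrite('pics/end.png',np.hstack([w[:,180:380],c,cv2.resize(b[105:200,200:270],(283,384),interpolation=3)])[:,:,::-1])
E
```

```text
[0.46209512 0.08696277 0.17816922] [-0.84219211  0.09459161 -0.38170792]
```

View pics/end.png

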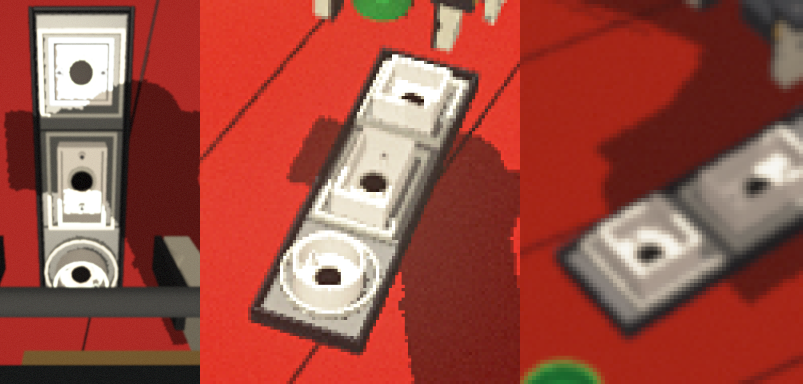

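All three bases sit flat inside their own recesses, and the gripper is clear above the tray.

```bash
python3 -c "
from h import *
print(workorder.close_job())"
```

```text
the job is handed in; nothing more can be done
None
```

The job is handed in at about 18 s: the last pictures show all three bases open side up, flat in their own recesses, and no cover was touched; the judge's verdict was not shown.

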